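# Reset the roll-down test: nudge the tape roll up the gutter to its stop

## Robot

A 6-joint arm with a two-finger parallel gripper is mounted at the origin on the work surface. World frame = base frame: x ahead of the robot, y to its left, z up, the work surface at z = 0. Lengths are in mm, angles in rad, forces in N, time in s.
With the tool pointing down it reaches from about 275 to 750 mm from the base axis. Payload 10.2 kg.
Tool frame: the origin (TCP) lies at the very end of the fingers, on their centre line; the grasp point (between the pads) lies 19 mm behind it; x points along the fingers, z is the direction in which the jaws open and shut, and the axes are right-handed (so a half turn about x gives the same grasp; the last joint's range is limited). The gripper opens to 88 mm and grips with 3 to 60 N. Pads are 18 mm wide; open, the fingers measure 123 mm over their backs; the gripper's body (75 mm by 187 mm) begins 45 mm behind the grasp point.
Start: joints at [-1.542, 0.313, 1.498, -0, 1.331, -0.223], TCP at [130.789, -508.454, 238.72] pointing down, gripper open.
Joint ranges: [-2.94, 2.94], [-0.97, 2.17], [0.19, 2.56], [-1.23, 4.37], [0.02, 3.11], [-2.88, 2.88]. Speed limits (rad/s): [2.39, 2.39, 3.01, 3.14, 3.14, 3.14].

## Interface

Orientations are given as [roll, pitch, yaw] about the fixed x, y, z axes, in that order (R = Rz(yaw) Ry(pitch) Rx(roll)).
In Python, from rig import bot, get_image gives the robot as it stands.
- The arm moves only by the shell command python3 -m inch 'ROWS' [OPENING] [FORCE]. ROWS is JSON, one flat list of numbers, 4 for each row, row after row: the shift along the world's x, y, z in mm, then the turn about the world's z in degrees. In form: [tx, ty, tz, yaw, tx, ty, tz, yaw, ...]. A call has 1 to 8 rows; each row shifts and turns the commanded pose from where the row before left it; what a row does not reach is not made up. A row lasts 1/10 s, in which the tool goes at most 50 mm and 8.59 degrees, less where a joint would pass 70% of its speed; a pose out of reach is approached as far as the arm can. A call is refused whole if a number of a shift passes 50 or a number of a turn 8.59, either way. A call with a gripper value outside its range is refused whole. OPENING is the closure in counts, from 0 (fully open) to 255 (shut), set as the call begins (- or left out, the last holds). The fingers move at their own pace and stop on an object; FORCE is the grip in N (left out, the last holds). Time passes only in rows, so rows that do not move let the fingers close. It gives the time, the measured TCP pose, the force and the opening at its end, in the units of the state.
- bot.observe(): the state, without advancing time (a new reading comes with each control period).
- get_image(name): name is "scene" or "side" or "wrist"; returns a dict with "color" (400x640x3 uint8, red, green, blue), "mtx" (3x3 intrinsics, pixels), "R" (3x3) and "t" (3): a world point X has camera coordinates R X + t; the wrist camera has in their place "mount" (4x4, takes a point from camera to tool coordinates, whose origin is the TCP and whose axes are the tool frame's). Camera axes: x right, y down, z forward; pixel columns grow to the right and rows downward; lengths in mm; the calibration is good to about 2 mm. A picture is of the moment at which its call begins: read the wrist's pose just before it. There is no depth.
- bot.sign_off(): hands the job in, once; it reports no verdict.
The state is a dict: "time": time; "qpos": joint angles; "qd": joint speeds; "tau": joint torques, N m; "tcp_pos": TCP position; "eef_rot": TCP orientation; "contact_force": force on the tool from outside, world axes, zero at the start; "torque": the same for the moment, N m; "opening": finger opening in mm.
Only numpy, scipy, OpenCV 4.12 (cv2) and the standard library are available. Lean on these libraries where they do the work, as an engineer would, in place of code of your own. Each camera call takes 0.05 s, during which the arm holds its last target.

## Task

Reset the roll-down test: with your fingertips push the blue roll of tape up the sloped grey gutter, over the small orange ridge, until it rests in the pocket against the upright orange stop and stays there without rolling back. Only push it along the gutter, under control: do not squeeze it, lift it, flick it, let it run away or shift the stop. Leave everything else on the table where it is, and finish with the hand clear.

Things in the scene. Friction and masses are not known exactly. Their poses are not given: they have to be found in the camera images.
- roll_center (a point): Centre of the blue roll of tape, 76 mm in diameter and 48 mm wide, about 0.2 kg, solid (white plugged hub), with a smooth, slippery surface. It stands on its rim in the gutter like a wheel; its axle is this point's y axis, across the gutter (x and z turn with it as it rolls). It starts leaning on the low black lip at the gutter's low end. With nothing behind it, it rolls back down.
- gutter: Straight dark-grey gutter on a black foot, fixed to the table. Origin on the table under the gutter's mid-length; x points uphill (level), y across the gutter, z up. The channel is 360 mm long, climbs towards +x at 0.14 rad (8 degrees), and its floor is 60 mm above the table at mid-length. Inside width 54 mm; side walls 4 mm thick, rising 18 mm above the floor. The black lip across the low end is 16 mm high, its inner face 165 mm from mid-length.
- seat (a point): Where the roll's centre lies once the roll is home in the orange stop fitting: 38 mm above the channel floor, mid-width. x points uphill along the sloped floor, y across, z square to the floor. The fitting is clamped tightly, at a place along the gutter that differs from run to run. Home, the roll has about 1 mm of play between ridge and plate and stays by itself.
- plate_top (a point): Middle of the top edge of the upright orange plate that is the stop, on its downhill face: 45 mm above the channel floor, 38.5 mm uphill of the seat. Plate 8 mm thick, as wide as the channel. Axes as the seat.
- ridge_crest (a point): Middle of the crest of the orange ridge across the channel floor, 19 mm downhill of the seat. Going uphill a gentle ramp climbs 4.5 mm in 30 mm to this crest, then drops steeply into the pocket. Axes as the seat.
- coffee_cup: Brown paper cup with black lid, 86 mm across, 104 mm tall, standing loose beyond the gutter. Origin under its centre. Leave it.
- white_cup: Open white cup, 80 mm across, 95 mm tall, loose. Origin under its centre. Leave it.
- print_ring: Black printed ring lying flat on the robot's side of the gutter, 90 mm across, 16 mm high, loose. Origin under its centre. Leave it.
- tape_flat: Tan ring of masking tape lying flat, 90 mm across, 24 mm high, loose. Origin under its centre. Leave it.
- marker: White marker pen with red cap lying on the table, 130 mm long, 17 mm thick, loose. Origin under its middle. Leave it.
- sleeves: Stack of brown cardboard cup sleeves, 110 x 70 x 30 mm, loose. Origin under its centre. Leave it.
Things that resemble listed ones, but are neither listed nor needed, are in the scene too. Of the things that look like the part that bears roll_center, the middle-sized one is meant.

How it is judged:
By the outcome, as a careful person would: the job done as asked, in the order asked, and still so for the second after the job is handed in, with the robot touching nothing.
It also fails if it takes over 48 s, if anything falls off the work surface, if the arm or the gripper's body presses on something with over 40 N, if the wrist force passes 120 N, or if a joint passes its speed limit or range.

## Working session

There is one attempt and no reset: what is moved stays moved. The work goes in short steps, Python scripts to look and compute and a shell command to move; the robot and the scene stay as the last step left them, time stands still between calls to the robot, and variables do not carry over. Pictures are saved under pics/ and viewed, and the job is handed in when it is done.

```bash
ls; mkdir -p pics
python3 - <<'E'
from rig import bot,get_image
import cv2,numpy as np
print(bot.observe())
for n in ["scene","side","wrist"]:
    d=get_image(n); cv2.imwrite(f"pics/{n}0.png",d["color"][:,:,::-1])
    print(n,{k:np.round(v,3).tolist() for k,v in d.items() if k!="color"})
E
```

```text
pics
{'time': 0.0, 'qpos': array([-1.54238902e+00,  3.13437201e-01,  1.49842567e+00,  7.89402135e-06,
        1.33097054e+00, -2.23407196e-01]), 'qd': array([-0.00069031, -0.00082628, -0.00108707,  0.0006479 , -0.00095565,
       -0.00018463]), 'tau': array([-6.93156708e-04, -4.02213514e+01, -2.52266622e+01,  6.94036670e-02,
        3.52988939e-02, -9.97751249e-05]), 'tcp_pos': array([ 130.78942865, -508.20378407,  238.17190742]), 'eef_rot': array([2.91200726, 1.56955554, 1.59302355]), 'contact_force': array([ 0.81327719, -0.60839322,  0.54085354]), 'torque': array([ 0.03793193,  0.03665685, -0.02075666]), 'opening': 88.13896067619636}
scene {'mtx': [[513.98, 0.0, 323.85], [0.0, 513.98, 204.303], [0.0, 0.0, 1.0]], 'R': [[-0.07, 0.998, -0.0], [0.653, 0.046, -0.756], [-0.754, -0.053, -0.655]], 't': [31.112, -286.322, 1783.642]}
side {'mtx': [[398.395, 0.0, 322.449], [0.0, 398.395, 202.425], [0.0, 0.0, 1.0]], 'R': [[-0.695, -0.718, 0.013], [-0.552, 0.523, -0.65], [0.46, -0.459, -0.76]], 't': [388.293, 386.262, 981.582]}
wrist {'mtx': [[313.292, 0.0, 321.086], [0.0, 313.292, 204.114], [0.0, 0.0, 1.0]], 'mount': [[-0.001, -0.283, 0.959, -146.693], [-0.0, -0.959, -0.283, 73.017], [1.0, -0.0, 0.001, -0.848], [0.0, 0.0, 0.0, 1.0]]}
```

View pics/scene0.png

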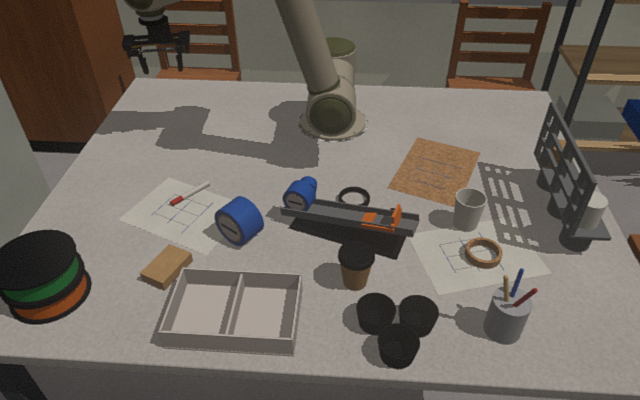

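View pics/side0.png

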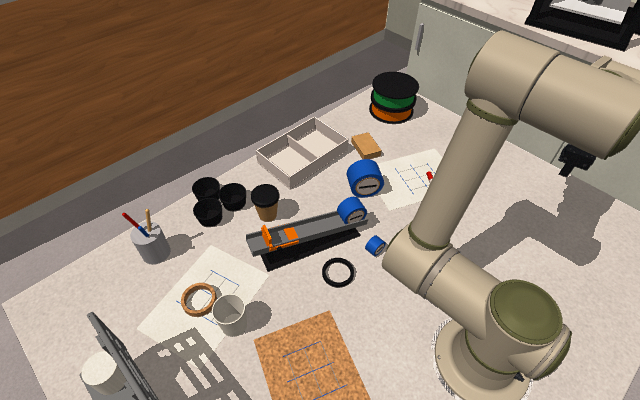

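View pics/wrist0.png

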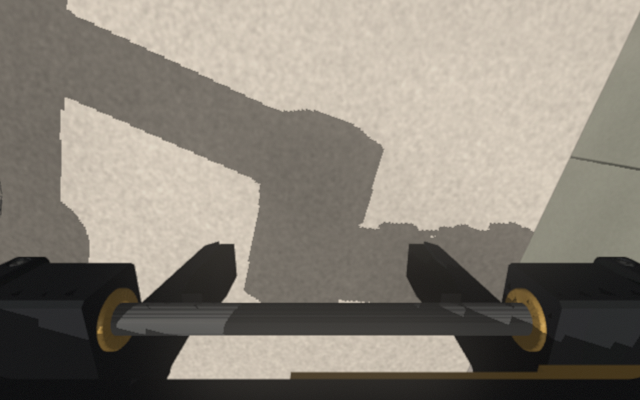

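Run:
```python
import cv2
a=cv2.imread("pics/scene0.png")[165:265,265:430]; cv2.imwrite("pics/crop_scene.png",cv2.resize(a,None,fx=4.8,fy=4.8,interpolation=cv2.INTER_CUBIC))
a=cv2.imread("pics/side0.png")[150:280,230:400]; cv2.imwrite("pics/crop_side.png",cv2.resize(a,None,fx=4.5,fy=4.5,interpolation=cv2.INTER_CUBIC))
```

```text
(no output)
```

View pics/crop_scene.png

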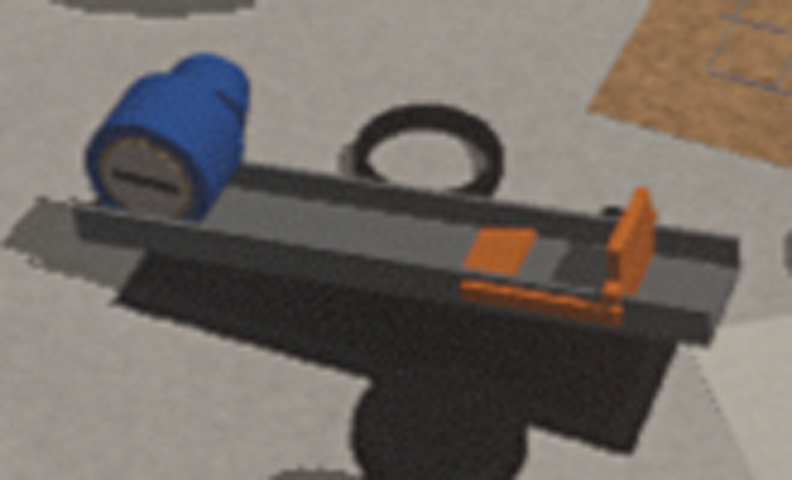

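View pics/crop_side.png

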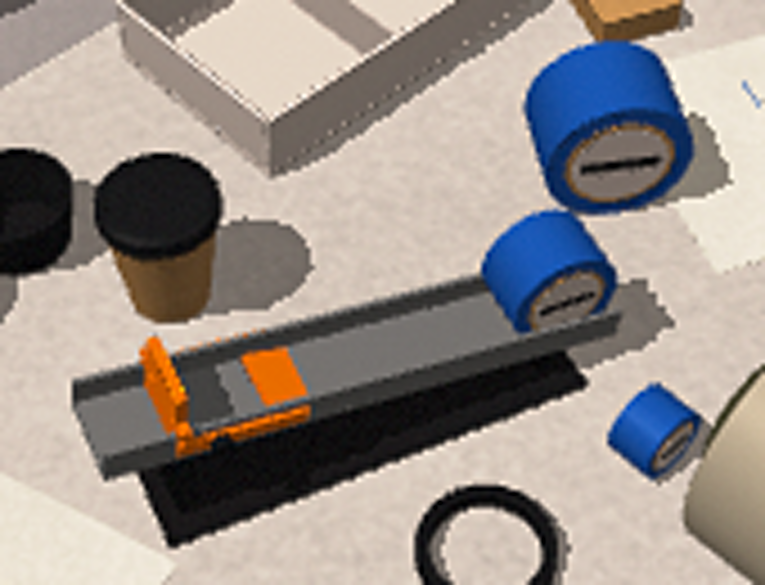

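```bash
cat > h.py <<'E'
import numpy as np,cv2
from rig import bot,get_image
from scipy.spatial.transform import Rotation as Rn
def cam(n):
    d=get_image(n); return d
def wristpose(d,o):
    R=Rn.from_euler('xyz',o["eef_rot"]).as_matrix(); T=np.eye(4);T[:3,:3]=R;T[:3,3]=o["tcp_pos"]
    W=T@np.array(d["mount"]); Rc=W[:3,:3].T; return Rc,-Rc@W[:3,3]
def ray(K,R,t,uv):
    v=R.T@np.linalg.inv(K)@np.array([uv[0],uv[1],1.]); return -R.T@t, v/np.linalg.norm(v)
def onplane(K,R,t,uv,z):
    c,v=ray(K,R,t,uv); return c+v*(z-c[2])/v[2]
def tri(rays):
    A=0;b=0
    for c,v in rays:
        P=np.eye(3)-np.outer(v,v);A=A+P;b=b+P@c
    X=np.linalg.solve(A,b); return X,[np.linalg.norm((np.eye(3)-np.outer(v,v))@(X-c)) for c,v in rays]
def proj(K,R,t,X):
    p=K@(R@np.array(X)+t); return p[:2]/p[2]
E
python3 - <<'E'
from h import *
s=get_image("scene");d=get_image("side")
S=lambda u,v:(265+u/4.8,165+v/4.8); D=lambda u,v:(230+u/4.5,150+v/4.5)
pts={"up_robotwall_top":((740,238),(105,462)),"up_farwall_top":((712,318),(73,382)),
"plate_top_robot_up":((655,215),(183,400)),"plate_top_rob":((640,188),(186,405)),
"ridge_crest_rob":((538,230),(282,398)) , "ring":((428,150),(487,545))}
for k,(a,b) in pts.items():
    X,e=tri([ray(s["mtx"],s["R"],s["t"],S(*a)),ray(d["mtx"],d["R"],d["t"],D(*b))]); print(k,X.round(1),np.round(e,1))
E
```

```text
up_robotwall_top [573.1 244.6  98.2] [1.2 1.2]
up_farwall_top [633.1 224.9  98.1] [3. 3.]
plate_top_robot_up [569.4 194.1 110.8] [7.4 7.4]
plate_top_rob [560.  191.8 118. ] [1.4 1.4]
ridge_crest_rob [547.9 136.4  78.2] [7.6 7.6]
ring [411.   82.6  12.6] [1.4 1.4]
```

Run:
```python
from h import *
s=get_image("scene");d=get_image("side")
S=lambda u,v:(265+u/4.8,165+v/4.8); D=lambda u,v:(230+u/4.5,150+v/4.5)
print(onplane(s["mtx"],s["R"],s["t"],S(78,207),53),onplane(d["mtx"],d["R"],d["t"],D(620,317),53))
# roll: hub visible faces
print("farface z",onplane(s["mtx"],s["R"],s["t"],S(145,177),80),"near",onplane(d["mtx"],d["R"],d["t"],D(566,300),80))
R=Rn.from_euler('xyz',bot.observe()["eef_rot"]).as_matrix();print(R.round(3))
```

```text
[ 522.51097367 -107.73484914   53.        ] [455.87267477 -88.62799523  53.        ]
farface z [525.88367711 -69.21070903  80.        ] near [477.24328949 -55.86980775  80.        ]
[[-0.     0.968  0.249]
 [ 0.     0.249 -0.968]
 [-1.     0.    -0.   ]]
```

```bash
python3 -m inch '[27,36,10,3.8,27,36,10,3.8,27,36,10,3.8,27,36,10,3.8,27,36,10,3.8,27,36,10,3.8,27,36,10,3.8,27,36,10,3.8]' && python3 -m inch '[27,36,5,3.8,27,36,5,3.8,27,36,0,3.8,27,36,0,3.8,27,36,0,3.8,27,36,0,3.8,27,36,0,3.8,0,0,0,0]'
python3 - <<'E'
from h import *
o=bot.observe();d=get_image("wrist");cv2.imwrite("pics/w1.png",d["color"][:,:,::-1])
import json;R,t=wristpose(d,o);json.dump([R.tolist(),t.tolist()],open("w1.json","w"));print(o["time"],o["tcp_pos"],o["contact_force"])
E
```

```text
time: 1.15
tcp_pos: [347.5, -218.8, 319.3]
eef_rot: [-0.078, 1.57, -0.864]
contact_force: [-0.2, -0.4, -0.9]
opening: 88.3
time: 1.95
tcp_pos: [537.3, 35.1, 327.7]
eef_rot: [2.627, 1.569, 2.309]
contact_force: [-1.0, -1.1, -0.6]
opening: 88.0
1.95 [537.26783547  35.09494285 327.71269709] [-0.98520834 -1.13345448 -0.58735313]
```

View pics/w1.png

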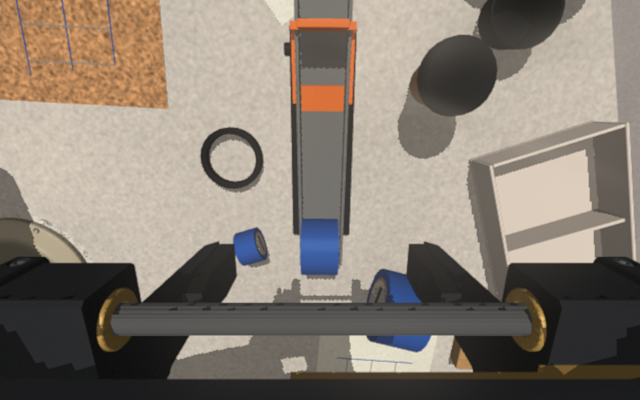

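Run:
```python
import cv2
a=cv2.imread("pics/w1.png")[0:150,260:390]; cv2.imwrite("pics/w1a.png",cv2.resize(a,None,fx=4,fy=4,interpolation=cv2.INTER_NEAREST))
a=cv2.imread("pics/w1.png")[200:310,230:410]; cv2.imwrite("pics/w1b.png",cv2.resize(a,None,fx=4,fy=4,interpolation=cv2.INTER_NEAREST))
```

```text
(no output)
```

View pics/w1a.png

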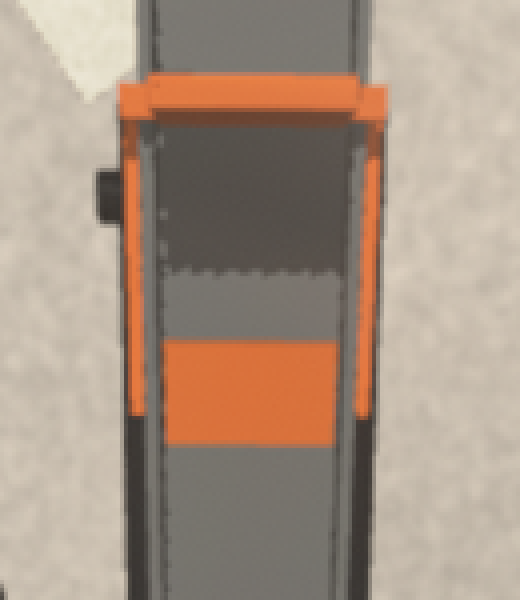

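View pics/w1b.png

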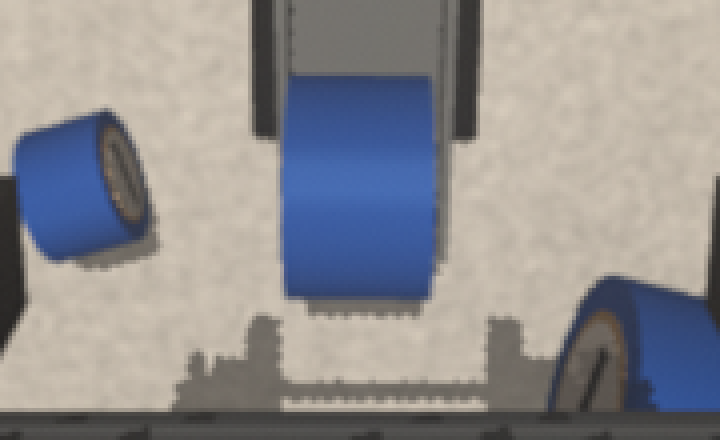

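Run:
```python
from h import *
import json
from scipy.optimize import least_squares
d=get_image("wrist");K=d["mtx"];R,t=map(np.array,json.load(open("w1.json")))
a=.14
def G(p,s,y,h): # along-slope s from mid, across y, height h sq. to floor
    c,sn=np.cos(p[2]),np.sin(p[2]); x=s*np.cos(a)-h*np.sin(a); z=60+s*np.sin(a)+h*np.cos(a)
    return np.array([p[0]+c*x-sn*y,p[1]+sn*x+c*y,z])
# bisector through roll axis
_,v1=ray(K,R,t,(320,219));c0,v2=ray(K,R,t,(320,274.5)); b=(v1+v2);b/=np.linalg.norm(b)
half=np.arccos(v1@v2)/2; ctr=c0+b*38/np.sin(half); print("roll ctr by size",ctr.round(1)); print("at z 80",(c0+b*(80-c0[2])/b[2]).round(1))
# blue width top rows
ub=proj(K,R,t,ctr)
obs=[((323.6,27.3),lambda p:G(p,p[3]+38.5,0,45)),((322.5,85),lambda p:G(p,p[3]-19,0,4.5)),((322.3,111),lambda p:G(p,p[3]-49,0,0)),
 ((300.7,85),lambda p:G(p,p[3]-19,27,4.5)),((344.2,85),lambda p:G(p,p[3]-19,-27,4.5)),
 ((319.9,ub[1]),lambda p:G(p,-165+30.98,0,38))]
f=lambda p:np.concatenate([proj(K,R,t,g(p))-np.array(u) for u,g in obs])
r=least_squares(f,[546,68,1.242,90]);p=r.x;print(p.round(3),np.degrees(p[2]));print(r.fun.round(1))
for n,q in dict(roll=(-134,0,38),crest=(p[3]-19,0,4.5),seat=(p[3],0,38),platetop=(p[3]+38.5,0,45),low=(-180,0,18),high=(180,0,18)).items(): print(n,G(p,*q).round(1))
s=get_image("scene");e=get_image("side")
for n,q in dict(hiRob=(180,31,18),hiFar=(180,-31,18),lowFar=(-180,-31,18),lowRob=(-180,31,18),plR=(p[3]+38.5,27,45)).items():
  X=G(p,*q);print(n,proj(s["mtx"],s["R"],s["t"],X).round(1),proj(e["mtx"],e["R"],e["t"],X).round(1))
o=bot.observe();Rt=Rn.from_euler('xyz',o["eef_rot"]).as_matrix();print(np.degrees(np.arctan2(Rt[1,1],Rt[0,1])),o["tcp_pos"])
json.dump(p.tolist(),open("p.json","w"))
```

```text
roll ctr by size [502.4 -64.7  74.2]
at z 80 [503.2 -62.2  80. ]
[548.271  67.783   1.238  89.79 ] 70.90720259317473
[-0.  -0.4  0.   0.3 -0.2 -0.4 -0.7 -0.1  0.9  0.6  0.1 -0. ]
roll [503.1 -62.6  78.9]
crest [571.  133.4  74.3]
seat [575.6 146.8 110.2]
platetop [587.8 181.9 122.5]
low [ 489.1 -103.    52.7]
high [605.8 233.8 102.9]
hiRob [418.8 213.9] [252.1 251. ]
hiFar [411.9 229.9] [244.9 233.7]
lowFar [279.4 207.1] [357.9 204.6]
lowRob [289.7 193.4] [367.7 219. ]
plR [397.6 203.2] [270.5 238.5]
71.34930455118264 [535.37511055  30.74393667 328.80884447]
```

Run:
```python
from h import *
import json
p=json.load(open("p.json"));a=.14
def G(p,s,y,h):
    c,sn=np.cos(p[2]),np.sin(p[2]); x=s*np.cos(a)-h*np.sin(a); z=60+s*np.sin(a)+h*np.cos(a)
    return np.array([p[0]+c*x-sn*y,p[1]+sn*x+c*y,z])
o=bot.observe();d=get_image("wrist");o2=bot.observe();print(o["tcp_pos"],o2["tcp_pos"],o2["time"])
K=d["mtx"];R,t=wristpose(d,o);im=d["color"];cv2.imwrite("pics/w2.png",im[:,:,::-1])
hsv=cv2.cvtColor(im,cv2.COLOR_RGB2HSV)
O=cv2.inRange(hsv,(5,140,120),(18,255,255));B=cv2.inRange(hsv,(100,120,60),(125,255,255))
for nm,M in (("O",O),("B",B)):
  n,l,st,ce=cv2.connectedComponentsWithStats(M)
  for i in range(1,n):
    if st[i,4]>200: print(nm,st[i],ce[i].round(1))
c=lambda s,y,h:proj(K,R,t,G(p,s,y,h)).round(1)
print("crest",c(p[3]-19,27,4.5),c(p[3]-19,-27,4.5),"foot",c(p[3]-49,0,0),"plate",c(p[3]+38.5,0,45),"roll",c(-134,24,38),c(-134,-24,38))
```

```text
[535.37511055  30.74393667 328.80884447] [535.36521684  30.57066419 328.95762744] 2.2
O [ 289   13   66   87 1140] [320.9  39.3]
O [ 300   81   44   26 1120] [321.5  93.4]
B [ 301  216   39   54 1986] [319.9 242.6]
B [234 227  29  35 669] [246.6 244.6]
B [389 268  32  35 686] [401.5 287.7]
B [378 336  52  11 329] [408.6 339.6]
crest [299.4  80.7] [344.5  81.1] foot [321.7 106.5] plate [322.5  21.7] roll [303.2 242.6] [338.2 242.8]
```

```bash
python3 -m inch '[-7,-20,-15,-0.4,-7,-20,-15,0,-7,-20,-15,0,-7,-20,-15,0,-7,-20,-15,0,-7,-20,-15,0,-7,-20,-15,0,-5,-17,-15,0]' 255 20 && python3 -m inch '[0,0,-10,0,0,0,-5,0,0,0,0,0,0,0,0,0]'
python3 - <<'E'
from h import *
s=get_image("scene");d=get_image("side")
S=(s["mtx"],s["R"],s["t"]);D=(d["mtx"],d["R"],d["t"])
print("big roll top/bottom at table", onplane(*D,(230+612/4.5,150+205/4.5),0))
X,e=tri([ray(*S,(239,219)),ray(*D,(365,178))]);print(X,e)
cv2.imwrite("pics/side2.png",d["color"][80:330,200:520,::-1].repeat(2,0).repeat(2,1))
o=bot.observe();w=get_image("wrist");cv2.imwrite("pics/w3.png",w["color"][:,:,::-1]);print(o["tcp_pos"],o["time"],o["opening"])
E
```

```text
time: 3.0
tcp_pos: [480.7, -127.3, 208.6]
eef_rot: [-0.351, 1.57, -0.685]
contact_force: [-0.5, -0.0, -0.4]
opening: 26.4
time: 3.4
tcp_pos: [482.1, -125.0, 194.3]
eef_rot: [-0.056, 1.57, -0.387]
contact_force: [0.2, -0.5, -0.7]
opening: 0.4
big roll top/bottom at table [ 554.01559472 -197.81735009    0.        ]
[ 577.07957145 -209.94475238   57.67481337] [np.float64(0.3842729324172992), np.float64(0.3842729324173025)]
[ 482.15923095 -125.09416024  194.35213193] 3.5 0.32174657938405987
```

View pics/side2.png

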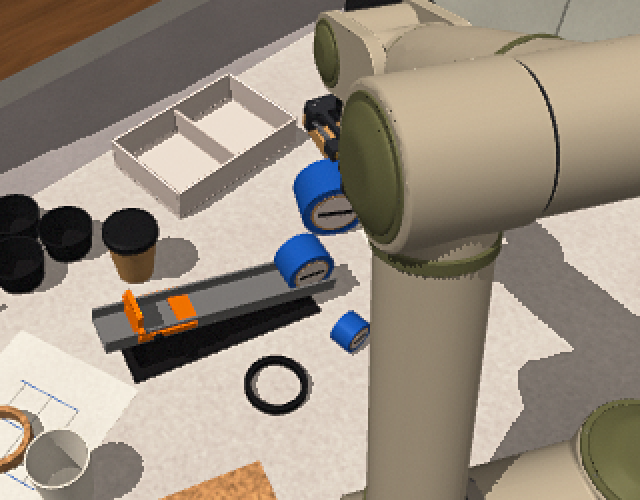

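View pics/w3.png

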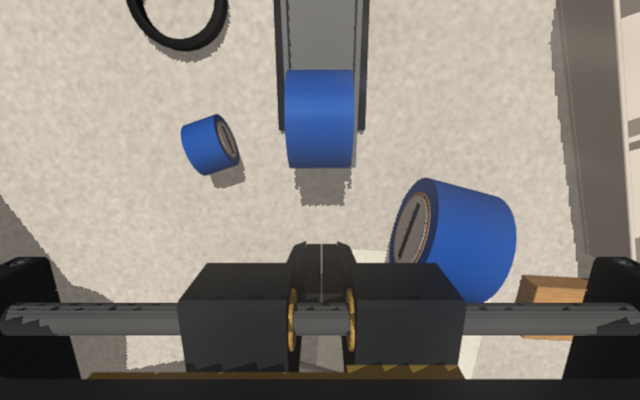

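```bash
python3 -m inch '[0,0,-22,0,0,0,-22,0,0,0,-22,0,0,0,-22,0,0,0,-22,0,0,0,-12,0,0,0,-6,0,0,0,0,0]'
python3 - <<'E'
from h import *
o=bot.observe();w=get_image("wrist");cv2.imwrite("pics/w4.png",w["color"][:,:,::-1]);print(o["tcp_pos"],o["time"],o["contact_force"])
d=get_image("scene");cv2.imwrite("pics/sc4.png",cv2.resize(d["color"][130:280,180:430,::-1],None,fx=3,fy=3))
E
```

```text
time: 4.35
tcp_pos: [481.9, -125.4, 65.7]
eef_rot: [3.092, 1.571, 2.761]
contact_force: [0.1, -0.7, -0.7]
opening: 0.4
[ 481.85757318 -125.42242143   65.69171416] 4.35 [ 0.13091129 -0.65618866 -0.68699259]
```

View pics/w4.png

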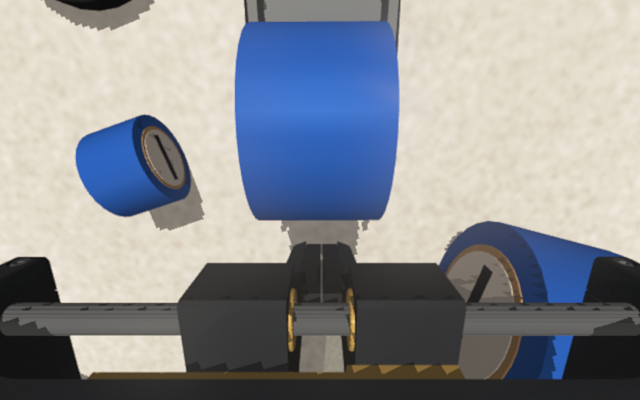

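View pics/sc4.png

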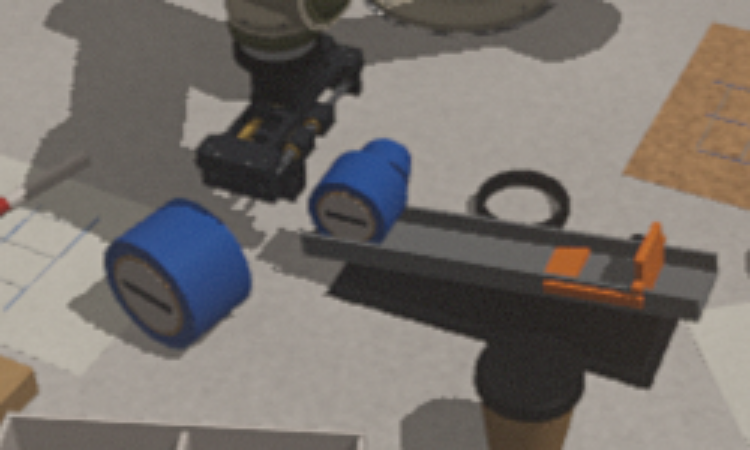

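```bash
python3 -m inch '[1,2.89,0.43,0,1,2.89,0.43,0,1,2.89,0.43,0,1,2.89,0.43,0,1,2.89,0.43,0,0.5,1.45,0.2,0,0.5,1.45,0.2,0,0,0,0,0]'
python3 - <<'E'
from h import *
o=bot.observe();w=get_image("wrist");cv2.imwrite("pics/w5.png",w["color"][:,:,::-1]);print(o["tcp_pos"],o["time"],o["contact_force"])
E
```

```text
time: 5.25
tcp_pos: [487.8, -108.0, 68.3]
eef_rot: [-1.354, 1.571, -1.685]
contact_force: [-0.9, -0.4, -0.5]
opening: 0.2
[ 487.83207565 -108.00032816   68.28239055] 5.25 [-0.9284368  -0.42256711 -0.4613924 ]
```

View pics/w5.png

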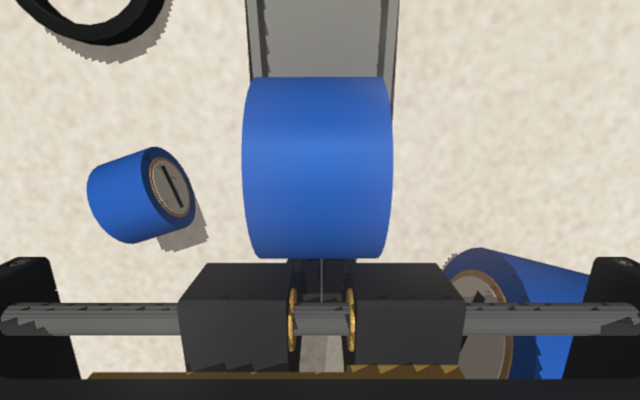

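```bash
python3 -m inch '[0.5,1.45,0.2,0,0.5,1.45,0.2,0,0.5,1.45,0.2,0,0.5,1.45,0.2,0,0.5,1.45,0.2,0,0.5,1.45,0.2,0,0.5,1.45,0.2,0,0.5,1.45,0.2,0]'
cat > look.py <<'E'
import sys
from h import *
o=bot.observe();w=get_image("wrist");cv2.imwrite(f"pics/{sys.argv[1]}.png",w["color"][:,:,::-1])
B=cv2.inRange(cv2.cvtColor(w["color"],cv2.COLOR_RGB2HSV),(100,120,60),(125,255,255))
n,l,st,ce=cv2.connectedComponentsWithStats(B)
i=max(range(1,n),key=lambda i:st[i,4]);x,y,ww,h,_=st[i]
K=w["mtx"];R,t=wristpose(w,o)
c0,v1=ray(K,R,t,(x+ww/2,y-.5));_,v2=ray(K,R,t,(x+ww/2,y+h-.5));b=v1+v2;b/=np.linalg.norm(b)
u=np.array([.3272,.945]); m=np.array([548.27,67.78])
# intersect with plane of roll-axis travel (h=38)
nrm=np.array([-np.sin(.14)*u[0],-np.sin(.14)*u[1],np.cos(.14)]);P0=np.array([*m,60])+38*nrm
X=c0+b*((P0-c0)@nrm)/(b@nrm)
s=((X[:2]-m)@u+38*np.sin(.14))/np.cos(.14)
tc=o["tcp_pos"];print("box",st[i],"roll",X.round(1),"s",round(s,1),"(seat 89.8) tcp behind",((X[:2]-tc[:2])@u).round(1),"tcp",tc.round(1),"t",o["time"],"F",o["contact_force"].round(1))
E
python3 look.py w6
```

```text
time: 6.1
tcp_pos: [491.8, -96.4, 69.9]
eef_rot: [2.321, 1.571, 1.989]
contact_force: [-0.6, -0.7, -0.6]
opening: 0.6
box [  241    77   152   183 26087] roll [505.7 -49.6  80.8] s -120.7 (seat 89.8) tcp behind 48.8 tcp [491.8 -96.4  69.9] t 6.1 F [-0.6 -0.7 -0.6]
```

View pics/w6.png

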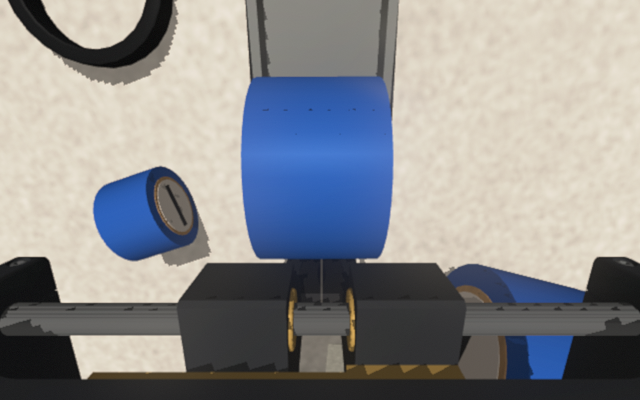

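```bash
M='x'; python3 -m inch '[1,2.89,0.4,0,1,2.89,0.4,0,1,2.89,0.4,0,1,2.89,0.4,0,1,2.89,0.4,0,1,2.89,0.4,0,1,2.89,0.4,0,1,2.89,0.4,0]'; python3 look.py w7
python3 -m inch '[1,2.89,0.4,0,1,2.89,0.4,0,1,2.89,0.4,0,1,2.89,0.4,0,1,2.89,0.4,0,1,2.89,0.4,0,1,2.89,0.4,0,1,2.89,0.4,0]'; python3 look.py w8
```

```text
time: 6.95
tcp_pos: [499.9, -73.1, 73.1]
eef_rot: [2.366, 1.571, 2.035]
contact_force: [-0.2, -1.7, 0.7]
opening: 0.5
box [  241    77   152   183 26182] roll [513.7 -26.3  84.3] s -95.8 (seat 89.8) tcp behind 48.8 tcp [499.9 -73.1  73.1] t 6.95 F [-0.2 -1.7  0.7]
time: 7.8
tcp_pos: [507.9, -50.0, 76.3]
eef_rot: [-1.842, 1.571, -2.173]
contact_force: [-0.6, -1.2, 0.3]
opening: 0.5
box [  241    77   152   183 26344] roll [521.7  -3.1  87.7] s -71.1 (seat 89.8) tcp behind 48.9 tcp [507.9 -50.   76.3] t 7.8 F [-0.6 -1.2  0.3]
```

View pics/w8.png

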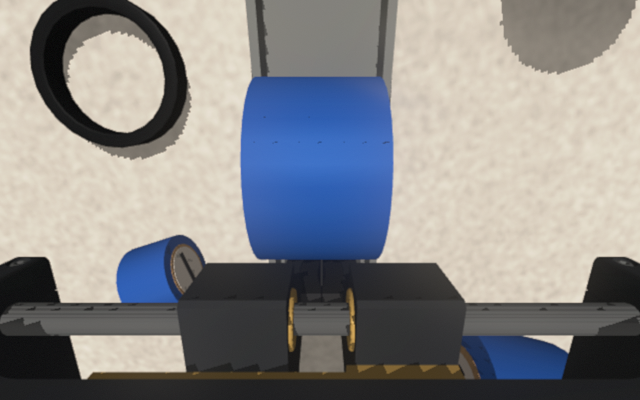

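Roll stays in steady contact, centred in the channel (columns 241–393, rows 77–260). I'll continue.

```bash
python3 -m inch '[1,2.89,0.42,0,1,2.89,0.42,0,1,2.89,0.42,0,1,2.89,0.42,0,1,2.89,0.42,0,1,2.89,0.42,0,1,2.89,0.42,0,1,2.89,0.42,0]'; python3 look.py w9
python3 -m inch '[1,2.89,0.42,0,1,2.89,0.42,0,1,2.89,0.42,0,1,2.89,0.42,0,1,2.89,0.42,0,1,2.89,0.42,0,1,2.89,0.42,0,1,2.89,0.42,0]'; python3 look.py w10
python3 -m inch '[1,2.89,0.42,0,1,2.89,0.42,0,1,2.89,0.42,0,1,2.89,0.42,0,1,2.89,0.42,0,1,2.89,0.42,0,1,2.89,0.42,0,1,2.89,0.42,0]'; python3 look.py w11
```

```text
time: 8.65
tcp_pos: [515.9, -26.9, 79.6]
eef_rot: [-2.662, 1.571, -2.994]
contact_force: [0.5, -0.9, 0.9]
opening: 0.9
box [  241    76   152   184 26361] roll [529.8  20.2  91.2] s -46.1 (seat 89.8) tcp behind 49.1 tcp [515.9 -26.9  79.6] t 8.65 F [ 0.5 -0.9  0.9]
time: 9.5
tcp_pos: [523.9, -3.8, 83.0]
eef_rot: [-2.667, 1.571, -2.998]
contact_force: [0.0, -1.2, -0.2]
opening: 0.4
box [  240    77   152   183 26371] roll [537.3  43.3  94.6] s -21.6 (seat 89.8) tcp behind 48.9 tcp [523.9  -3.8  83. ] t 9.5 F [ 0.  -1.2 -0.2]
time: 10.35
tcp_pos: [531.8, 19.3, 86.4]
eef_rot: [-2.838, 1.571, 3.114]
contact_force: [-0.5, -1.3, 0.6]
opening: 0.6
box [  240    77   152   183 25940] roll [545.3  66.5  98.1] s 3.1 (seat 89.8) tcp behind 48.9 tcp [531.8  19.3  86.4] t 10.35 F [-0.5 -1.3  0.6]
```

View pics/w11.png

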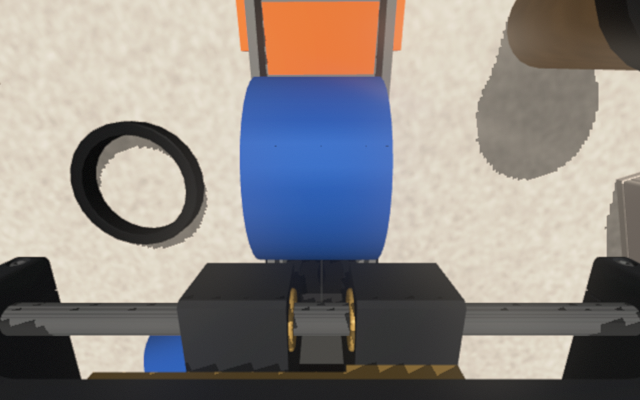

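```bash
python3 -m inch '[1,2.89,0.43,0,1,2.89,0.43,0,1,2.89,0.43,0,1,2.89,0.43,0,1,2.89,0.43,0,1,2.89,0.43,0,1,2.89,0.43,0,1,2.89,0.43,0]'; python3 look.py w12
python3 -m inch '[1,2.89,0.43,0,0.7,2,0.3,0,0.7,2,0.3,0,0.7,2,0.3,0,0.5,1.45,0.25,0,0.5,1.45,0.25,0,0.5,1.45,0.25,0,0.5,1.45,0.25,0]'; python3 look.py w13
python3 -m inch '[0.5,1.45,0.25,0,0.5,1.45,0.25,0,0.5,1.45,0.25,0,0.5,1.45,0.25,0,0.5,1.45,0.25,0,0.5,1.45,0.25,0,0.5,1.45,0.25,0,0.5,1.45,0.25,0]'; python3 look.py w14
```

```text
time: 11.2
tcp_pos: [539.8, 42.5, 89.8]
eef_rot: [3.041, 1.571, 2.71]
contact_force: [0.0, -0.5, -0.2]
opening: 0.7
box [  240    77   152   184 26211] roll [553.3  89.4 101.5] s 27.6 (seat 89.8) tcp behind 48.7 tcp [539.8  42.5  89.8] t 11.2 F [ 0.  -0.5 -0.2]
time: 12.05
tcp_pos: [544.9, 56.9, 92.2]
eef_rot: [-1.367, 1.571, -1.698]
contact_force: [-0.5, -3.1, 0.5]
opening: 0.7
box [  239    76   153   185 26676] roll [558.2 104.  103.7] s 43.2 (seat 89.8) tcp behind 48.9 tcp [544.9  56.9  92.2] t 12.05 F [-0.5 -3.1  0.5]
time: 12.9
tcp_pos: [548.9, 68.6, 94.1]
eef_rot: [-3.005, 1.571, 2.947]
contact_force: [-0.9, -3.0, 1.9]
opening: 0.3
box [  238    76   156   187 27584] roll [562.2 115.2 105.3] s 55.2 (seat 89.8) tcp behind 48.4 tcp [548.9  68.6  94.1] t 12.9 F [-0.9 -3.   1.9]
```

View pics/w14.png

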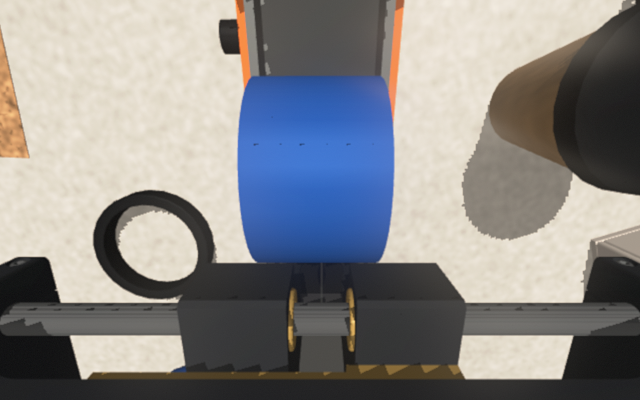

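```bash
python3 -m inch '[0.5,1.45,0.25,0,0.5,1.45,0.25,0,0.5,1.45,0.25,0,0.5,1.45,0.25,0,0.5,1.45,0.25,0,0.5,1.45,0.25,0,0.5,1.45,0.25,0,0.5,1.45,0.25,0]'; python3 look.py w15
python3 -m inch '[0.25,0.72,0.12,0,0.25,0.72,0.12,0,0.25,0.72,0.12,0,0.25,0.72,0.12,0,0.25,0.72,0.12,0,0.25,0.72,0.12,0,0.25,0.72,0.12,0,0.25,0.72,0.12,0]'; python3 look.py w16
```

```text
time: 13.75
tcp_pos: [552.9, 80.3, 96.1]
eef_rot: [2.116, 1.571, 1.785]
contact_force: [0.0, -0.9, 0.1]
opening: 0.4
box [  237    76   158   188 28133] roll [566.1 126.7 107. ] s 67.5 (seat 89.8) tcp behind 48.1 tcp [552.9  80.3  96.1] t 13.75 F [ 0.  -0.9  0.1]
time: 14.6
tcp_pos: [554.9, 86.0, 97.1]
eef_rot: [1.33, 1.571, 0.999]
contact_force: [0.1, -0.3, 0.1]
opening: 0.5
box [  237    76   157   188 27958] roll [567.9 132.4 107.9] s 73.5 (seat 89.8) tcp behind 48.1 tcp [554.9  86.   97.1] t 14.6 F [ 0.1 -0.3  0.1]
```

View pics/w16.png

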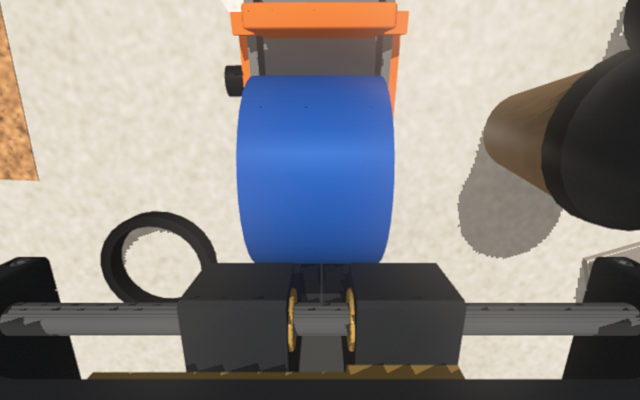

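```bash
python3 -m inch '[0.25,0.72,0.1,0,0.25,0.72,0.1,0,0.25,0.72,0.1,0,0.25,0.72,0.1,0]'; python3 look.py w17
python3 -m inch '[0.25,0.72,0.1,0,0.25,0.72,0.1,0,0.25,0.72,0.1,0,0.25,0.72,0.1,0]'; python3 look.py w18
```

```text
time: 15.05
tcp_pos: [555.9, 88.8, 97.5]
eef_rot: [0.458, 1.571, 0.127]
contact_force: [0.4, -0.4, 0.5]
opening: 0.7
box [  236    54   158   191 28406] roll [571.5 143.2 109.5] s 85.0 (seat 89.8) tcp behind 56.4 tcp [555.9  88.8  97.5] t 15.05 F [ 0.4 -0.4  0.5]
time: 15.5
tcp_pos: [556.9, 91.7, 97.9]
eef_rot: [3.089, 1.571, 2.758]
contact_force: [-1.1, 0.1, -0.2]
opening: 0.6
box [  237    56   157   188 27726] roll [572.6 145.8 109.9] s 87.9 (seat 89.8) tcp behind 56.3 tcp [556.9  91.7  97.9] t 15.5 F [-1.1  0.1 -0.2]
```

View pics/w18.png

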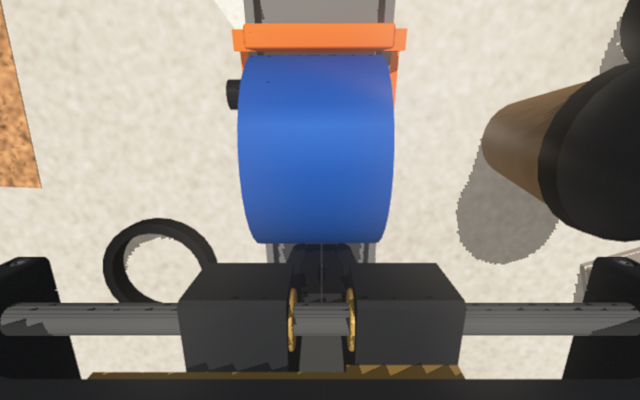

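```bash
python3 -m inch '[0,0,0,0,0,0,0,0,0,0,0,0,0,0,0,0]'; python3 look.py w19
python3 - <<'E'
from h import *
for n,b in (("scene",(130,280,230,480)),("side",(130,300,200,450))):
    d=get_image(n);cv2.imwrite(f"pics/{n}19.png",cv2.resize(d["color"][b[0]:b[1],b[2]:b[3],::-1],None,fx=3,fy=3))
E
```

```text
time: 15.95
tcp_pos: [556.9, 91.6, 97.9]
eef_rot: [-2.8, 1.571, -3.132]
contact_force: [0.4, -0.3, -1.1]
opening: 0.5
box [  237    55   157   189 27736] roll [572.7 145.9 109.9] s 88.0 (seat 89.8) tcp behind 56.5 tcp [556.9  91.6  97.9] t 15.95 F [ 0.4 -0.3 -1.1]
```

View pics/scene19.png

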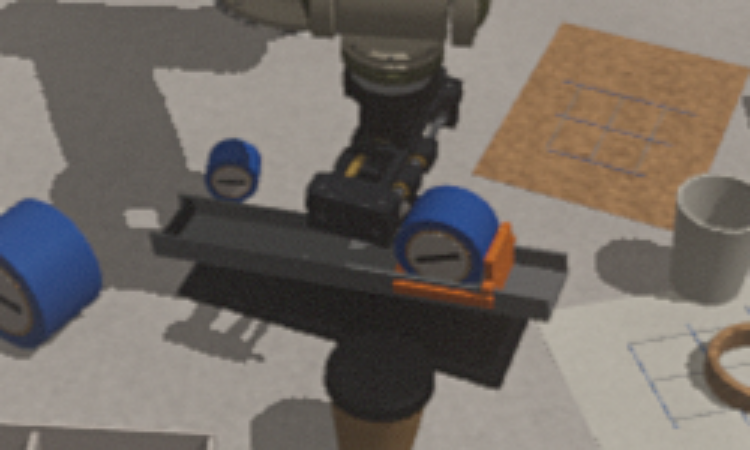

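View pics/side19.png

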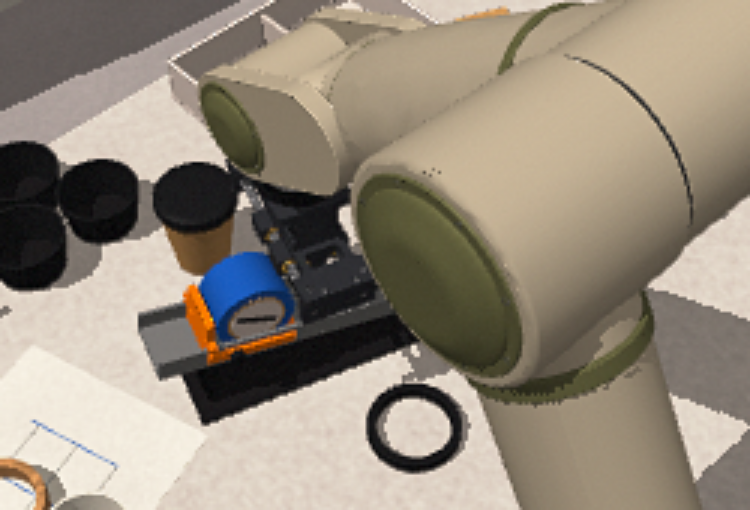

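```bash
python3 -m inch '[-2,-5.8,0,0,-3,-8.7,1,0,-3,-8.7,2,0,-2,-5.8,10,0,0,0,20,0,0,0,30,0,0,0,35,0,0,0,35,0]' && python3 -m inch '[0,0,35,0,0,0,30,0,0,0,20,0,0,0,0,0,0,0,0,0,0,0,0,0]'; python3 look.py w20
python3 - <<'E'
from h import *
w=cv2.imread("pics/w20.png");print(bot.observe()["time"])
for n,b in (("scene",(130,280,230,480)),("side",(130,330,130,400))):
    d=get_image(n);cv2.imwrite(f"pics/{n}20.png",cv2.resize(d["color"][b[0]:b[1],b[2]:b[3],::-1],None,fx=2.8,fy=2.8))
E
```

```text
time: 16.9
tcp_pos: [546.6, 62.1, 233.1]
eef_rot: [0.18, 1.57, -0.151]
contact_force: [-0.1, 0.4, -0.2]
opening: -0.0
time: 17.5
tcp_pos: [546.4, 62.5, 314.6]
eef_rot: [-2.903, 1.568, 3.049]
contact_force: [-0.7, -0.1, -0.3]
opening: 0.4
box [ 295   59   51   71 3396] roll [574.6 148.  110.3] s 90.6 (seat 89.8) tcp behind 90.1 tcp [546.4  62.5 314.6] t 17.5 F [-0.7 -0.1 -0.3]
17.55
```

View pics/w20.png

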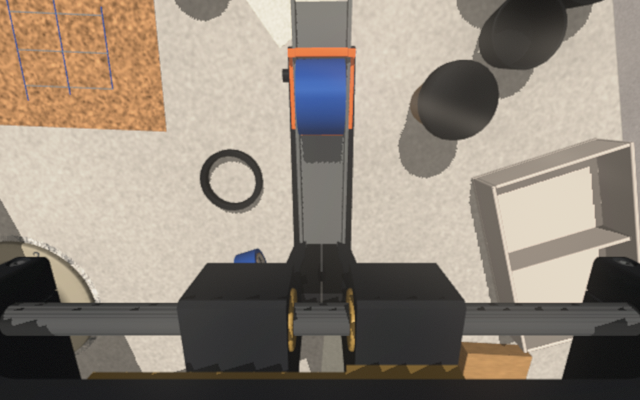

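View pics/scene20.png

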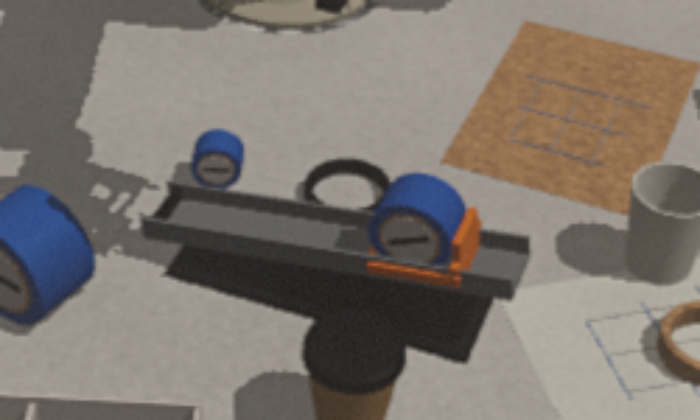

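Run:
```python
from h import *
a=cv2.imread("pics/scene0.png")[:,:,::-1].copy();b=get_image("scene")["color"]
for im in (a,b):
    O=cv2.inRange(cv2.cvtColor(im,cv2.COLOR_RGB2HSV),(5,180,120),(18,255,255))[190:240,350:420];ys,xs=np.nonzero(O);print(xs.min()+350,xs.max()+350,ys.min()+190,ys.max()+190)
o=bot.observe();print(o["time"],bot.sign_off())
```

```text
361 400 205 229
361 400 205 229
the job is handed in; nothing more can be done
17.7 None
```

The middle-sized blue roll is home in the pocket between the orange ridge and the stop, and I handed the job in at 17.7 s. I pushed it up the gutter from behind with the closed fingertips, at 30 mm/s and slower over the ridge. Contact forces stayed around 3 N. I then backed the hand off downhill and lifted it clear.

- **Roll position:** two wrist-camera readings put its centre at 88.0 mm and 90.6 mm along the gutter, against a seat at 89.8 mm. They differ by 2.6 mm, about the camera accuracy plus the roll's 1 mm of play. The roll had been still for the last 2 s or so.
- **Crossing the ridge:** at the crest the roll tipped forward and covered the last 10–15 mm into the pocket on its own. It stopped there and did not roll back.
- **Stop and table:** the stop's outline sits at the same pixels as in the first picture. Nothing else on the table looks moved, judged by eye only. The marker and the sleeves were outside my last pictures.

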